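# Load a steriliser tray in two spaced layers

## Task

Load the steriliser tray in two layers that steam can pass between: lay the two long instrument cassettes lengthwise and flat in the tray's two bays, one centred in each. Then lay the two spacer bars across both of them, parallel and about 70 mm apart, equally either side of the middle, and set the short cassette on the bars, over the middle of the tray and pointing the same way as the long ones. Leave everything else on the desk where it is.

Things in the scene. Friction and masses are not known exactly. Their poses are not given: they have to be found in the camera images.
- tray: Shallow perforated aluminium tray, fixed, 196 (own x) by 250 mm (own y), open above. Origin: centre of its underside, on the desk. Floor top 4 mm, rim top 18 mm above the origin; rim 3 mm thick. Two bays run along x, centred at y = +57 and y = -57 mm, x = 0; two low wires, 5 mm thick, lie on the floor 40 mm either side of each bay's centre line. The strip between the bays stays empty.
- long_cassette_a: Closed stainless steel instrument cassette with rows of dark steam slots in its lid, 160 mm long (its own x), 54 mm wide (y), 26 mm high (z), 240 g. Origin: centre of its underside. Lies flat on the desk at the start. The other long cassette is identical. Grip across the 54 mm width.
- long_cassette_b: Closed stainless steel instrument cassette with rows of dark steam slots in its lid, 160 mm long (its own x), 54 mm wide (y), 26 mm high (z), 240 g. Origin: centre of its underside. Lies flat on the desk at the start. The other long cassette is identical. Grip across the 54 mm width.
- short_cassette: Closed stainless steel instrument cassette with rows of dark steam slots in its lid, 110 mm long (its own x), 54 mm wide (y), 20 mm high (z), 150 g. Origin: centre of its underside. Lies flat on the desk at the start. The only short one. Grip across the 54 mm width.
- spacer_a: Spacer bar: square stainless bar, 150 mm long (its own y), 12 x 12 mm thick, with a grey silicone sleeve near each end, 90 g. Origin: centre of the bar (6 mm above the desk at the start). Lies flat on the desk; the other spacer bar is identical. Grip across its 12 mm thickness (own x) at the middle.
- spacer_b: Spacer bar: square stainless bar, 150 mm long (its own y), 12 x 12 mm thick, with a grey silicone sleeve near each end, 90 g. Origin: centre of the bar (6 mm above the desk at the start). Lies flat on the desk; the other spacer bar is identical. Grip across its 12 mm thickness (own x) at the middle.
- syringe_pack: Syringe in a white blister pack, 155 x 36 x 27 mm, lying flat along its own y; origin under its centre. Not part of the job: leave it where it is.
- grey_marker: Grey marker pen with a black end, 130 mm long (own y), 16 mm thick, lying flat; origin under its centre. Not part of the job: leave it where it is.
- thermometer: White clinical thermometer, 140 mm long (own y), 18 mm wide, 11 mm high, lying flat; origin under its centre. Not part of the job: leave it where it is.
- dropper_bottle: Amber bottle with a white cap, 36 mm across, 81 mm high, standing; origin under its centre. Not part of the job: leave it where it is.
Mind the look-alikes: they are no part of the job. Leave any purple look-alike of the spacer_b alone.

How it is judged:
On the way, in this order (a step that is already met when the one before it is completed fails the run):
1. both long cassettes lie flat in the tray, one in each bay, let go (x of long_cassette_a in the frame of tray between -0.017 and 0.017 m and z of long_cassette_a in the frame of tray between 0.001 and 0.007 m and angle between the x axis of each of long_cassette_a, long_cassette_b and the x axis of tray, either way round below 0.17 rad and angle between each of long_cassette_a, long_cassette_b's own z axis and vertical below 0.05 rad and x of long_cassette_b in the frame of tray between -0.017 and 0.017 m and z of long_cassette_b in the frame of tray between 0.001 and 0.007 m and ((y of long_cassette_a in the frame of tray between 0.044 and 0.07 m and y of long_cassette_b in the frame of tray between -0.07 and -0.044 m) or (y of long_cassette_b in the frame of tray between 0.044 and 0.07 m and y of long_cassette_a in the frame of tray between -0.07 and -0.044 m)) and contact force between each of long_cassette_a, long_cassette_b and the fingers below 0.05 N), for 0.2 s.
2. both spacer bars lie across the two long cassettes, one either side of the middle, let go (y of spacer_a in the frame of tray between -0.02 and 0.02 m and z of spacer_a in the frame of tray between 0.033 and 0.039 m and angle between the y axis of each of spacer_a, spacer_b and the y axis of tray, either way round below 0.17 rad and y of spacer_b in the frame of tray between -0.02 and 0.02 m and z of spacer_b in the frame of tray between 0.033 and 0.039 m and ((x of spacer_a in the frame of tray between 0.018 and 0.052 m and x of spacer_b in the frame of tray between -0.052 and -0.018 m) or (x of spacer_b in the frame of tray between 0.018 and 0.052 m and x of spacer_a in the frame of tray between -0.052 and -0.018 m)) and contact force between each of spacer_a, spacer_b and the fingers below 0.05 N), for 0.2 s.
3. the short cassette lies on both bars over the middle, let go (x of short_cassette in the frame of tray between -0.017 and 0.017 m and y of short_cassette in the frame of tray between -0.017 and 0.017 m and z of short_cassette in the frame of tray between 0.039 and 0.045 m and angle between the x axis of short_cassette and the x axis of tray, either way round below 0.17 rad and angle between short_cassette's own z axis and vertical below 0.05 rad and contact force between short_cassette and the fingers below 0.05 N), for 0.2 s.
At the end, for the whole second after the job is handed in: Long cassettes flat, one per bay (within 17 mm along, 13 mm across); bars level on both, middles 18 to 52 mm either side of the tray's middle and within 20 mm of its midline; short cassette flat on both bars, within 17 mm of the middle; all square within 0.17 rad, released, at rest (x of long_cassette_a in the frame of tray between -0.017 and 0.017 m and z of long_cassette_a in the frame of tray between 0.001 and 0.007 m and angle between the x axis of each of long_cassette_a, long_cassette_b, short_cassette and the x axis of tray, either way round below 0.17 rad and angle between each of long_cassette_a, long_cassette_b, short_cassette's own z axis and vertical below 0.05 rad and x of long_cassette_b in the frame of tray between -0.017 and 0.017 m and z of long_cassette_b in the frame of tray between 0.001 and 0.007 m and ((y of long_cassette_a in the frame of tray between 0.044 and 0.07 m and y of long_cassette_b in the frame of tray between -0.07 and -0.044 m) or (y of long_cassette_b in the frame of tray between 0.044 and 0.07 m and y of long_cassette_a in the frame of tray between -0.07 and -0.044 m)) and y of spacer_a in the frame of tray between -0.02 and 0.02 m and z of spacer_a in the frame of tray between 0.033 and 0.039 m and angle between the y axis of each of spacer_a, spacer_b and the y axis of tray, either way round below 0.17 rad and y of spacer_b in the frame of tray between -0.02 and 0.02 m and z of spacer_b in the frame of tray between 0.033 and 0.039 m and ((x of spacer_a in the frame of tray between 0.018 and 0.052 m and x of spacer_b in the frame of tray between -0.052 and -0.018 m) or (x of spacer_b in the frame of tray between 0.018 and 0.052 m and x of spacer_a in the frame of tray between -0.052 and -0.018 m)) and x of short_cassette in the frame of tray between -0.017 and 0.017 m and y of short_cassette in the frame of tray between -0.017 and 0.017 m and z of short_cassette in the frame of tray between 0.039 and 0.045 m and linear speed of each of long_cassette_a, long_cassette_b, spacer_a, spacer_b, short_cassette below 0.02 m/s); the robot touches nothing.
It fails at once if the packed syringe was disturbed (moved over 30 mm) (distance of syringe_pack from where it was at the start of the episode above 0.03 m).
It fails at once if the grey marker was disturbed (moved over 30 mm) (distance of grey_marker from where it was at the start of the episode above 0.03 m).
It fails at once if the thermometer was disturbed (moved over 30 mm) (distance of thermometer from where it was at the start of the episode above 0.03 m).
It fails at once if the dropper bottle was disturbed (moved over 30 mm) (distance of dropper_bottle from where it was at the start of the episode above 0.03 m).
It also fails if it takes over 141 s, if anything falls off the work surface, if the arm or the gripper's body presses on something with over 40 N, if the wrist force passes 120 N, or if a joint passes its speed limit or range.

## Robot

A 6-joint arm with a two-finger parallel gripper is mounted at the origin on a cart in front of the work surface, level with it; the furniture and walls round the work are solid. World frame = base frame: x ahead of the robot, y to its left, z up, the work surface at z = 0. Lengths are in m, angles in rad, forces in N, time in s.
With the tool pointing down it reaches from about 0.375 to 0.975 m from the base axis. Payload 3.8 kg.
Tool frame: the origin (TCP) lies between the finger pads; the fingertips stand 14 mm ahead of it and the grasp point (between the pads) lies 5 mm behind it; z points along the fingers, y is the line along which they close (so a half turn about z gives the same grasp; the last joint's range is limited). The gripper opens to 88 mm and grips with 3 to 60 N. Pads are 18 mm wide; open, the fingers measure 123 mm over their backs; the gripper's body (75 mm by 187 mm) begins 45 mm behind the grasp point.
Start: joints at [-1.317, 0.264, 1.604, -0, 1.274, -0.037], TCP at [0.194, -0.647, 0.23] pointing down, gripper open.
Joint ranges: [-2.63, 2.63], [-0.94, 2.18], [0.31, 2.57], [-1.31, 4.45], [0, 2.66], [-2.55, 2.55]. Speed limits (rad/s): [2.57, 2.57, 3.14, 3.14, 3.14, 3.14].

## Interface

Orientations are given as a unit quaternion [x, y, z, w].
In Python, from bench import bot, planner, vision, telemetry gives the robot as it stands. Calls block until the motion is done:
- bot.move_to(position, orientation): joint-space move of the TCP to a pose.
- bot.move_straight(position, ori=None, speed=0.15): straight line of the TCP; ori=None keeps the orientation; speed is the mean speed in m/s.
- bot.set_joints(angles): joint-space move.
- bot.gripper_to(opening, squeeze=None): finger opening in m; squeeze is the grip in N (None keeps the last); returns when the fingers have stopped.
- bot.pause(seconds).
- planner.inverse_kinematics(position, orientation): joint angles nearest the present ones, or None.
- vision.snapshot(name): name is "scene" or "top"; returns the picture (384x512x3 uint8, red, green, blue); there is no depth.
- vision.camera_params(name): a dict with "fx", "fy", "cx", "cy" (pixels), "world_from_camera" (4x4, takes a point from camera to world coordinates). Camera axes: x right, y down, z forward; pixel columns grow to the right and rows downward; lengths in m; the calibration is good to about 2 mm. A picture is of the moment at which its call begins. camera_params takes no time and is no camera call.
A pose or a line that the arm cannot do raises bot.PlanningError and nothing moves.
- bot.sign_off(): hands the job in; it is judged then, once.
Readings, each from a call of its own:
- telemetry.get_time(): time.
- telemetry.get_q(): joint angles.
- telemetry.get_qd(): joint speeds.
- telemetry.get_effort(): joint torques, N m.
- telemetry.get_eef_pos(): TCP position.
- telemetry.get_tool_rot(): TCP orientation.
- telemetry.get_wrist_force(): force on the tool from outside, world axes, zero at the start.
- telemetry.get_ft_torque(): the same for the moment, N m.
- telemetry.get_grip_width(): finger opening in m.
- telemetry.get_gripper_force(): force on a finger pad.
Only numpy, scipy, OpenCV 4.12 (cv2) and the standard library are available. Lean on these libraries where they do the work, as an engineer would, in place of code of your own. Each camera call takes 0.05 s, during which the arm holds its last target. There are 200 camera calls.

## Working session

There is one attempt and no reset: what is moved stays moved. The work goes in short steps, each a Python script; the robot and the scene stay as the last script left them, time stands still between calls to the robot, and variables do not carry over. Pictures are saved under pics/ and viewed, at most 14 in all, crops included, and the job is handed in when it is done.

```bash
mkdir -p pics
python3 - <<'E'
from bench import bot, planner, vision, telemetry
import cv2
for n in("top","scene"):
    im=vision.snapshot(n); cv2.imwrite(f"pics/{n}0.png",im[:,:,::-1])
    cv2.imwrite(f"pics/{n}0b.png",cv2.resize(im[:,:,::-1],(800,600),interpolation=cv2.INTER_CUBIC))
    p=vision.camera_params(n); print({k:(v if k!='world_from_camera' else [list(map(lambda x:round(float(x),4),r)) for r in v]) for k,v in p.items()})
print(telemetry.get_tool_rot(),telemetry.get_eef_pos())
E
```

```text
{'fx': 356.5541617919636, 'fy': 356.5541617919636, 'cx': 257.95907141163656, 'cy': 190.42496206374622, 'world_from_camera': [[-0.0072, -0.9983, 0.0573, 0.474], [-0.9997, 0.0059, -0.0244, 0.1648], [0.024, -0.0575, -0.9981, 1.0209], [0.0, 0.0, 0.0, 1.0]]}
{'fx': 385.34927777092963, 'fy': 385.34927777092963, 'cx': 252.65079869165118, 'cy': 191.4785245180205, 'world_from_camera': [[-0.8544, -0.3508, 0.3835, 0.0458], [-0.5192, 0.5453, -0.6581, 1.0217], [0.0217, -0.7613, -0.648, 0.911], [0.0, 0.0, 0.0, 1.0]]}
[ 9.89450226e-01  1.44869685e-01 -1.06239201e-04 -1.00688076e-03] [ 0.19335102 -0.64602268  0.22840856]
```

View pics/top0b.png

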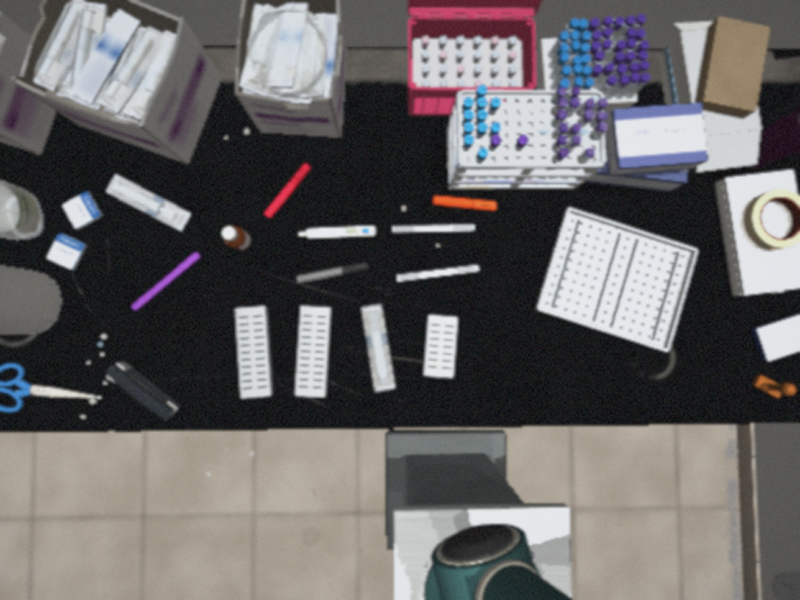

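View pics/scene0b.png

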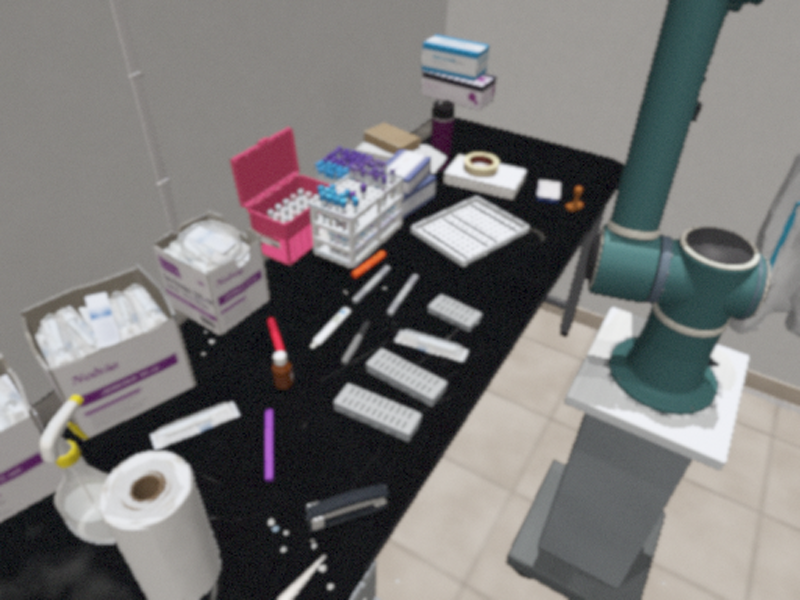

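The top view (800x600) shows the long cassettes at about (253,352) and (313,352), with the syringe pack at (378,348) between them and the short cassette at (441,347). The silver bars are at (433,228) and (438,272), and the tray at (618,280) is rotated. The purple look-alike is at (166,281), and the thermometer and marker are just left of the bars.

```bash
cat > h.py <<'E'
from bench import bot, planner, vision, telemetry
import cv2, numpy as np
def rect(im,name,z,x0=.25,x1=.85,y0=-.45,y1=.55,s=1000):
    """warp picture to world plane z; output col=(y1-y)*s,row=(x1-x)*s"""
    p=vision.camera_params(name); T=np.array(p["world_from_camera"])
    c=np.array([[x1,y1,z],[x1,y0,z],[x0,y0,z],[x0,y1,z]])
    q=(c-T[:3,3])@T[:3,:3]
    uv=np.c_[p["fx"]*q[:,0]/q[:,2]+p["cx"],p["fy"]*q[:,1]/q[:,2]+p["cy"]].astype(np.float32)
    W,H=int((y1-y0)*s),int((x1-x0)*s)
    M=cv2.getPerspectiveTransform(uv,np.float32([[0,0],[W,0],[W,H],[0,H]]))
    return cv2.warpPerspective(im,M,(W,H),flags=cv2.INTER_CUBIC)
E
python3 - <<'E'
from h import *
im=cv2.imread("pics/top0.png")
for z in(.006,.018,.02,.026):
    r=rect(im,"top",z); g=cv2.cvtColor(r,cv2.COLOR_BGR2GRAY)
    m=cv2.morphologyEx((g>105).astype(np.uint8),cv2.MORPH_CLOSE,np.ones((13,13) if z>.006 else (5,5)))
    print(z)
    for c in cv2.findContours(m,cv2.RETR_EXTERNAL,cv2.CHAIN_APPROX_NONE)[0]:
        if cv2.contourArea(c)<1000: continue
        (u,v),wh,a=cv2.minAreaRect(c)
        x,y=.85-v/1000,.55-u/1000
        if x<.7: print(" xy %.3f %.3f size %.0f %.0f ang %.1f"%(x,y,*wh,a))
r=rect(im,"top",.018,x0=.25,x1=.65,y0=-.36,y1=.44,s=1000); cv2.imwrite("pics/r.png",r)
E
```

```text
0.006
 xy 0.275 0.050 size 48 999 ang 90.0
 xy 0.444 0.073 size 58 115 ang 5.0
 xy 0.437 0.306 size 58 166 ang 3.5
 xy 0.437 0.413 size 166 59 ang 85.9
 xy 0.443 0.187 size 157 41 ang 80.7
 xy 0.578 0.077 size 15 155 ang 83.1
 xy 0.654 0.261 size 22 143 ang 87.7
 xy 0.661 0.084 size 15 154 ang 89.5
 xy 0.565 -0.256 size 261 205 ang 18.3
0.018
 xy 0.276 0.051 size 50 999 ang 90.0
 xy 0.444 0.074 size 57 113 ang 5.1
 xy 0.437 0.304 size 58 164 ang 3.5
 xy 0.437 0.410 size 163 58 ang 86.0
 xy 0.443 0.187 size 155 40 ang 80.6
 xy 0.577 0.078 size 15 153 ang 83.0
 xy 0.652 0.260 size 22 141 ang 88.0
 xy 0.659 0.085 size 15 152 ang 89.5
 xy 0.564 -0.251 size 257 202 ang 18.3
0.02
 xy 0.276 0.051 size 51 999 ang 90.0
 xy 0.445 0.074 size 57 113 ang 5.1
 xy 0.437 0.304 size 58 163 ang 3.5
 xy 0.437 0.409 size 163 58 ang 85.9
 xy 0.443 0.187 size 155 40 ang 80.8
 xy 0.577 0.078 size 15 153 ang 83.0
 xy 0.652 0.260 size 22 140 ang 87.5
 xy 0.658 0.085 size 15 152 ang 89.0
 xy 0.564 -0.250 size 257 202 ang 18.3
0.026
 xy 0.277 0.051 size 52 999 ang 90.0
 xy 0.445 0.075 size 57 112 ang 5.0
 xy 0.438 0.303 size 57 162 ang 3.5
 xy 0.438 0.408 size 162 58 ang 86.0
 xy 0.443 0.187 size 154 40 ang 80.7
 xy 0.576 0.079 size 15 152 ang 83.1
 xy 0.651 0.259 size 22 140 ang 87.5
 xy 0.657 0.086 size 15 151 ang 88.7
 xy 0.563 -0.248 size 255 201 ang 18.3
```

View pics/r.png

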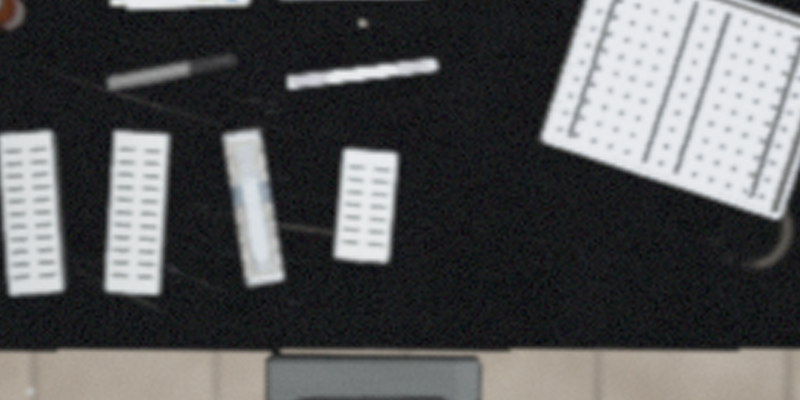

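```bash
cat >> h.py <<'E'
from scipy.spatial.transform import Rotation as R
TR=np.array([.565,-.253]); TY=np.radians(-18.3)
def quat(yaw): return (R.from_euler('z',yaw)*R.from_euler('x',np.pi)).as_quat()
def tray(x,y): return TR+np.array([[np.cos(TY),-np.sin(TY)],[np.sin(TY),np.cos(TY)]])@[x,y]
def say(t): print(t,"t=%.1f"%telemetry.get_time(),np.round(telemetry.get_eef_pos(),4),"w=%.4f"%telemetry.get_grip_width(),"F",np.round(telemetry.get_wrist_force(),1))
def go(xy,z,yaw): bot.move_to([*xy,z],quat(yaw))
def pick(xy,z,yaw,opening,grip=30,hi=.18):
    bot.gripper_to(opening); go(xy,hi,yaw); bot.move_straight([*xy,z],speed=.12); say("down")
    bot.gripper_to(0,grip); say("grip"); bot.move_straight([*xy,hi],speed=.15); say("lift")
def place(xy,z,yaw,opening,hi=.18):
    go(xy,hi,yaw); bot.move_straight([*xy,z+.02],speed=.15); bot.move_straight([*xy,z],speed=.03); say("down")
    bot.gripper_to(opening); say("open"); bot.move_straight([*xy,hi],speed=.15)
def shot(fn,**k):
    im=vision.snapshot("top")[:,:,::-1].copy(); cv2.imwrite(f"pics/{fn}_raw.png",im); return im
E
python3 - <<'E'
from h import *
for yaw in np.radians([-3.5,-3.5+180]): print(planner.inverse_kinematics([.438,.303,.022],quat(yaw)))
for yaw in np.radians([-18.3,161.7]): print(planner.inverse_kinematics([*tray(0,-.057),.0265],quat(yaw)))
y=np.radians(-3.5)
if planner.inverse_kinematics([.438,.303,.022],quat(y)) is None or planner.inverse_kinematics([*tray(0,-.057),.0265],quat(TY)) is None: raise SystemExit
pick([.438,.303],.022,y,.076)
E
```

```text
[ 5.58418775e-01  2.21013381e-01  2.08298764e+00 -4.44089210e-16
  8.37591636e-01  2.19030163e+00]
[ 0.55841877  0.22101338  2.08298764  0.          0.83759164 -0.95129103]
[-5.51214707e-01  3.68877096e-01  1.87369410e+00 -4.44089210e-16
  8.99021461e-01  1.33897687e+00]
[-0.55121471  0.3688771   1.8736941   0.          0.89902146 -1.80261578]
down t=5.4 [0.4387 0.3034 0.0229] w=0.0762 F [-1.6  0.8  0.1]
grip t=6.5 [0.438 0.303 0.022] w=0.0004 F [-0.3  0.2  0.5]
lift t=7.7 [0.4372 0.3025 0.1788] w=0.0006 F [-0.8 -0.8  0.1]
```

Run:
```python
from h import *
im=shot("a"); cv2.imwrite("pics/a.png",cv2.resize(im,(800,600),interpolation=cv2.INTER_CUBIC)); say("");print(R.from_quat(telemetry.get_tool_rot()).as_matrix().round(3))
s=vision.snapshot("scene")[:,:,::-1];cv2.imwrite("pics/a_s.png",cv2.resize(s,(800,600),interpolation=cv2.INTER_CUBIC))
```

```text
t=7.8 [0.4372 0.3025 0.1786] w=0.0004 F [-0.5 -0.3  1. ]
[[ 0.998 -0.061 -0.002]
 [-0.061 -0.998 -0.001]
 [-0.002  0.001 -1.   ]]
```

View pics/a.png

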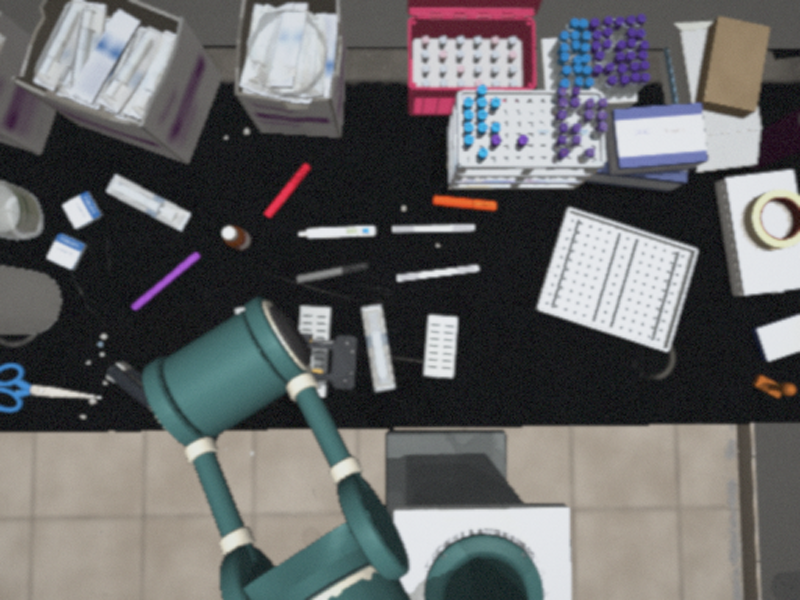

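View pics/a_s.png

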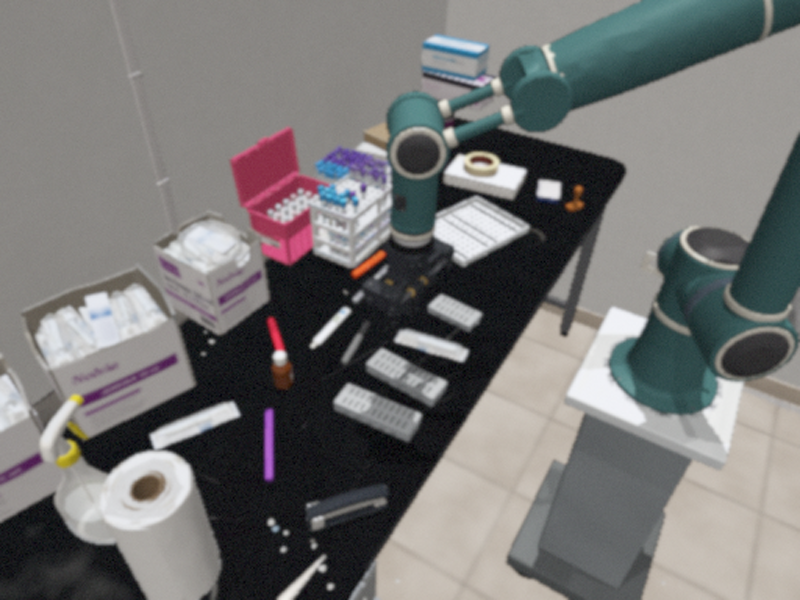

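The gripper closed on nothing. The arm hides part of the cassette at (313,352), which still looks in place, so I'll check my calibration use against the second camera.

Run:
```python
from h import *
def proj(n,P):
    p=vision.camera_params(n);T=np.array(p["world_from_camera"]);q=(np.array(P)-T[:3,3])@T[:3,:3]
    return (np.array([p["fx"]*q[0]/q[2]+p["cx"],p["fy"]*q[1]/q[2]+p["cy"]])*800/512).round(0)
for P in([.438,.303,.026],[.438,.303,.0],[.438,.408,.026],[.437,.3025,.178],[.437,.3025,.23],[.445,.074,.02],[.565,-.253,.018],[.577,.078,.012],[.3,0,0]): print(P,proj("top",P),proj("scene",P))
go([.30+.15,.55-.2],.3,0) if 0 else bot.set_joints([-1.317,.264,1.604,0,1.274,-.037])
bot.gripper_to(.076); say("home")
im=shot("b")
r=rect(im,"top",.026); g=cv2.cvtColor(r,cv2.COLOR_BGR2GRAY)
m=cv2.morphologyEx((g>105).astype(np.uint8),cv2.MORPH_CLOSE,np.ones((13,13)))
for c in cv2.findContours(m,cv2.RETR_EXTERNAL,cv2.CHAIN_APPROX_NONE)[0]:
    if cv2.contourArea(c)>1000:
        (u,v),wh,a=cv2.minAreaRect(c)
        if .85-v/1000<.7: print(" xy %.3f %.3f size %.0f %.0f ang %.1f"%(.85-v/1000,.55-u/1000,*wh,a))
s=vision.snapshot("scene")[:,:,::-1]
cv2.imwrite("pics/b_s.png",cv2.resize(s[190:320,160:330],None,fx=4,fy=4,interpolation=cv2.INTER_CUBIC))
```

```text
[0.438, 0.303, 0.026] [312. 351.] [404. 372.]
[0.438, 0.303, 0.0] [314. 350.] [404. 381.]
[0.438, 0.408, 0.026] [252. 351.] [376. 407.]
[0.437, 0.3025, 0.178] [298. 355.] [408. 315.]
[0.437, 0.3025, 0.23] [292. 357.] [409. 293.]
[0.445, 0.074, 0.02] [440. 345.] [453. 309.]
[0.565, -0.253, 0.018] [618. 278.] [469. 226.]
[0.577, 0.078, 0.012] [437. 273.] [402. 292.]
[0.3, 0, 0] [481. 425.] [525. 320.]
home t=12.4 [ 0.1935 -0.6466  0.2295] w=0.0759 F [ 0.7 -0.5 -0.2]
 xy 0.277 0.051 size 52 999 ang 90.0
 xy 0.445 0.075 size 57 112 ang 5.0
 xy 0.438 0.303 size 57 162 ang 3.5
 xy 0.438 0.408 size 162 58 ang 86.1
 xy 0.443 0.187 size 154 40 ang 80.8
 xy 0.576 0.079 size 15 152 ang 83.1
 xy 0.651 0.259 size 22 140 ang 87.5
 xy 0.657 0.086 size 15 151 ang 88.6
 xy 0.563 -0.248 size 255 201 ang 18.3
```

View pics/b_s.png

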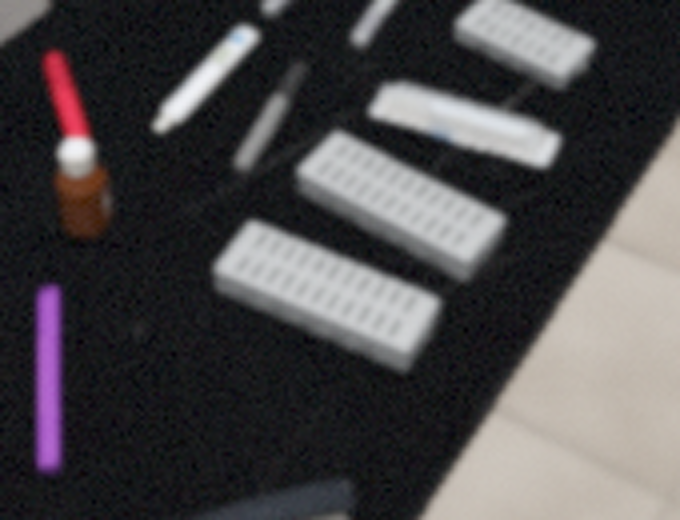

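Both cameras agree and nothing moved, so the localisation is sound. I'll repeat the descent and photograph the fingers before and after closing.

Run:
```python
from h import *
y=np.radians(-3.5);xy=[.438,.303]
go(xy,.12,y); bot.move_straight([*xy,.022],speed=.1); say("down")
a=vision.snapshot("scene")[190:290,190:315,::-1]; t=vision.snapshot("top")[170:270,150:275,::-1]
bot.gripper_to(.045,30); bot.pause(.3); say("grip"); print(telemetry.get_gripper_force())
b=vision.snapshot("scene")[190:290,190:315,::-1]; u=vision.snapshot("top")[170:270,150:275,::-1]
cv2.imwrite("pics/c.png",cv2.resize(np.vstack([np.hstack([a,b]),np.hstack([t,u])]),None,fx=3,fy=3,interpolation=cv2.INTER_CUBIC))
```

```text
down t=17.1 [0.4386 0.3034 0.0227] w=0.0760 F [-0.6 -0.5  0.3]
grip t=18.1 [0.438 0.303 0.022] w=0.0449 F [ 0.4 -0.8  0. ]
0.0
```

View pics/c.png

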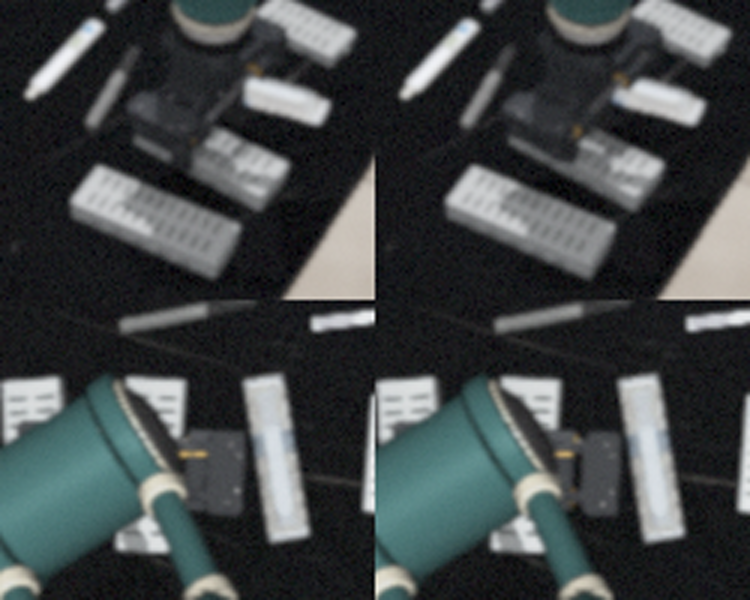

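The fingers closed to 45 mm over a 54 mm cassette with no force, so the fingertips are really above its lid and the true tool height is larger than the reading. I'll probe gently to find the offset.

Run:
```python
from h import *
z=.022; xy=[.438,.303]
f0=telemetry.get_wrist_force()[2]
while z>-.03:
    z-=.002; bot.move_straight([*xy,z],speed=.03)
    f=np.mean([telemetry.get_wrist_force()[2] for _ in range(4)])
    if abs(f-f0)>4: break
print("contact",z,f); say("")
bot.move_straight([*xy,z+.004],speed=.05)
```

```text
contact 0.015999999999999993 9.775723145299974
 t=19.0 [0.4382 0.3031 0.0173] w=0.0451 F [-2.6 -2.4  9.8]
```

The fingertips touched the 26 mm lid at a reported TCP z of about 0.0173, so they sit about 9 mm above the reported TCP instead of 14 mm below it. I'll command heights by fingertip with that offset and grip again.

```bash
cat >> h.py <<'E'
OFF=-.0087   # reported TCP z minus true fingertip z (probed)
def pick(xy,tip,yaw,opening,grip=30,hi=.15,wexp=None):
    z=tip+OFF
    bot.gripper_to(opening); go(xy,hi,yaw); bot.move_straight([*xy,z+.025],speed=.15); bot.move_straight([*xy,z],speed=.05); say("down")
    bot.gripper_to(max(0,wexp-.008),grip); say("grip")
    if telemetry.get_grip_width()<wexp-.004: raise SystemExit("missed")
    bot.move_straight([*xy,hi],speed=.15); say("lift")
def place(xy,tip,yaw,opening,hi=.15):
    z=tip+OFF
    go(xy,hi,yaw); bot.move_straight([*xy,z+.02],speed=.15); bot.move_straight([*xy,z],speed=.03); say("down")
    bot.gripper_to(opening); say("open"); bot.move_straight([*xy,hi],speed=.15)
E
python3 - <<'E'
from h import *
xy=[.438,.303]; bot.move_straight([*xy,.05],speed=.1)
pick(xy,.008,np.radians(-3.5),.08,wexp=.054)
s=vision.snapshot("scene")[:,:,::-1]
cv2.imwrite("pics/d.png",cv2.resize(s[100:300,160:360],None,fx=3,fy=3,interpolation=cv2.INTER_CUBIC))
E
```

```text
down t=22.5 [ 0.4379  0.3029 -0.001 ] w=0.0800 F [-0.4  0.1  0.8]
grip t=23.0 [ 0.4381  0.303  -0.0005] w=0.0534 F [-0.2 -1.   1.9]
lift t=24.1 [0.4371 0.3025 0.1487] w=0.0536 F [-0.4  0.4 -2.1]
```

View pics/d.png

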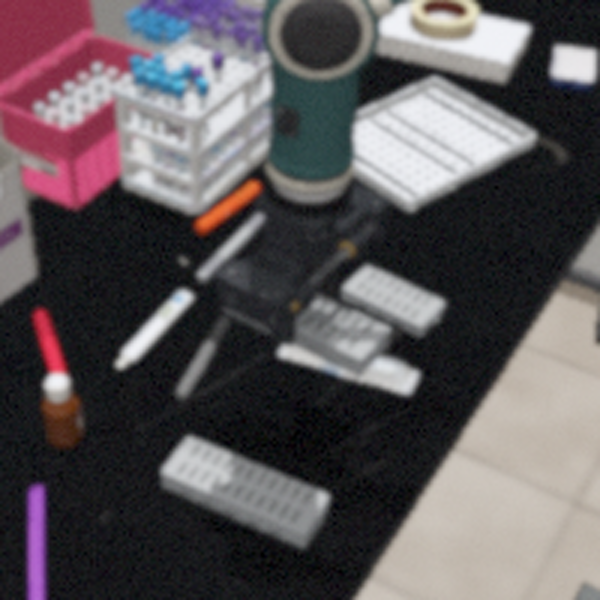

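The cassette is held and level in the fingers at about (345,330) in the crop. I'll place it in the far bay, then do the second long cassette.

Run:
```python
from h import *
place(tray(0,-.057),.013,TY,.066)
pick([.438,.408],.008,np.radians(4),.08,wexp=.054)
im=shot("e")
r=rect(im,"top",.030,x0=.4,x1=.73,y0=-.45,y1=0,s=1500); cv2.imwrite("pics/e.png",r)
```

```text
down t=28.2 [ 0.5471 -0.3071  0.0042] w=0.0538 F [-0.4  0.5 -1.1]
open t=28.6 [ 0.5474 -0.3073  0.0047] w=0.0663 F [-0.6 -0.1  0.5]
down t=34.3 [ 0.4378  0.4079 -0.001 ] w=0.0800 F [0.5 0.7 0.4]
grip t=34.8 [ 4.382e-01  4.080e-01 -4.000e-04] w=0.0540 F [ 0.7 -0.1  1.4]
lift t=36.0 [0.4372 0.4073 0.1486] w=0.0537 F [ 0.1  0.7 -2.6]
```

View pics/e.png

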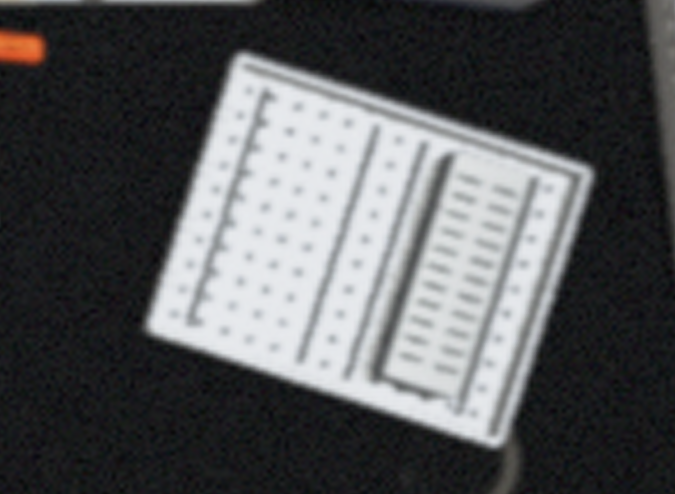

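The first cassette lies centred between its two wires, with its lid centre at about (456,278). I'll place the second, then check.

Run:
```python
from h import *
place(tray(0,.057),.013,TY,.066)
# bar at (.576,.079)
y=np.radians(97)
for k in(0,-np.pi):
  print(k,[planner.inverse_kinematics(p,quat(a+k)) is not None for p,a in(([.577,.079,-.006],y),([.659,.105,-.006],np.radians(91)),([*tray(.035,0),.03],TY+np.pi/2),([*tray(-.035,0),.03],TY+np.pi/2))],np.round(planner.inverse_kinematics([.577,.079,-.006],quat(y+k)),2))
bot.move_to([.45,.35,.2],quat(0)); 
im=shot("f")
r=rect(im,"top",.030,x0=.4,x1=.8,y0=-.45,y1=.15,s=1300); cv2.imwrite("pics/f.png",r)
```

```text
down t=40.1 [ 0.5829 -0.1989  0.0042] w=0.0537 F [-0.4 -0.5 -2.1]
open t=40.5 [ 0.5833 -0.199   0.0048] w=0.0659 F [-0.8 -0.1  0.6]
0 [True, True, True, True] [ 0.09  0.34  1.99 -0.    0.81 -0.03]Traceback (most recent call last):
  File "<stdin>", line 6, in <module>
    return _wrapfunc(a, 'round', decimals=decimals, out=out)
    return _wrapit(obj, method, *args, **kwds)
    result = getattr(arr, method)(*args, **kwds)
TypeError: unsupported operand type(s) for *: 'NoneType' and 'float'
```

Run:
```python
from h import *
bot.move_to([.45,.3,.2],quat(0)); 
im=shot("f")
r=rect(im,"top",.030,x0=.4,x1=.8,y0=-.45,y1=.15,s=1300); cv2.imwrite("pics/f.png",r)
```

```text
(no output)
```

View pics/f.png

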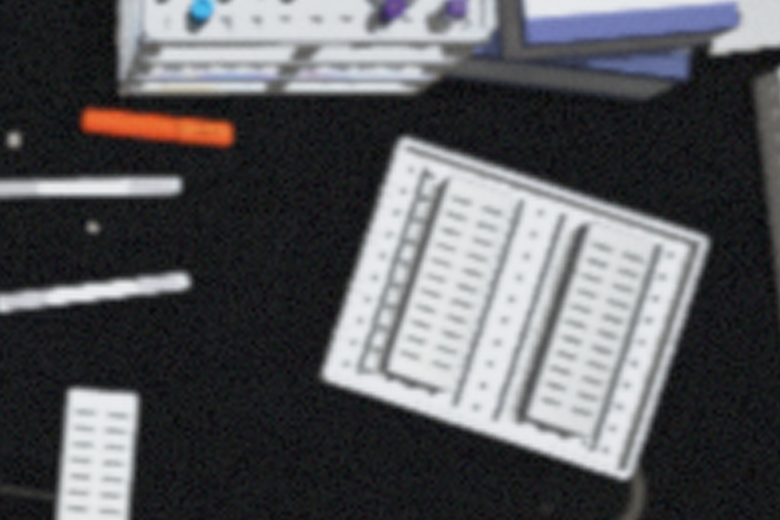

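Both long cassettes sit centred in their bays. The rack's near-left base corner is at about (120,93), i.e. x=0.736, y=0.055, so I'll grip the farther bar 27 mm off-centre to keep the gripper body clear of it.

Run:
```python
from h import *
q=np.pi/2
pick([.577,.0785],.004,np.radians(7)+q,.036,wexp=.012)
place(tray(.035,0),.035,TY+q,.030)
d=.027; y=np.radians(.8)
pick([.659-d*np.sin(y),.0855+d*np.cos(y)],.004,y+q,.036,wexp=.012)
place(tray(-.035,d),.035,TY+q,.030)
bot.move_to([.45,.3,.2],quat(0)); say("")
im=shot("g")
r=rect(im,"top",.042,x0=.4,x1=.8,y0=-.45,y1=.15,s=1300); cv2.imwrite("pics/g.png",r)
```

```text
down t=47.6 [ 0.5768  0.0785 -0.0051] w=0.0361 F [ 0.1  0.6 -0.4]
grip t=48.1 [ 0.5772  0.0785 -0.0044] w=0.0114 F [-0.  -0.   1.5]
lift t=49.3 [0.576  0.0784 0.1487] w=0.0112 F [ 0.6  0.1 -0.5]
down t=52.3 [ 0.5982 -0.264   0.0262] w=0.0116 F [ 0.5  0.  -1.8]
open t=52.7 [ 0.5983 -0.264   0.0264] w=0.0301 F [-0.6 -0.9 -0.2]
down t=57.1 [ 0.6584  0.1125 -0.0051] w=0.0357 F [ 1.1  0.5 -0.2]
grip t=57.6 [ 0.6589  0.1125 -0.0044] w=0.0119 F [ 0.8 -0.  -0. ]
lift t=58.8 [0.6576 0.1124 0.1485] w=0.0115 F [-0.2  0.1 -1.2]
down t=61.8 [ 0.5403 -0.2164  0.0262] w=0.0115 F [ 0.2 -0.6 -0.7]
open t=62.2 [ 0.5404 -0.2164  0.0265] w=0.0302 F [ 0.1 -0.3 -0.5]
 t=65.1 [0.4501 0.2995 0.1996] w=0.0295 F [-0.2 -0.3 -0.1]
```

View pics/g.png

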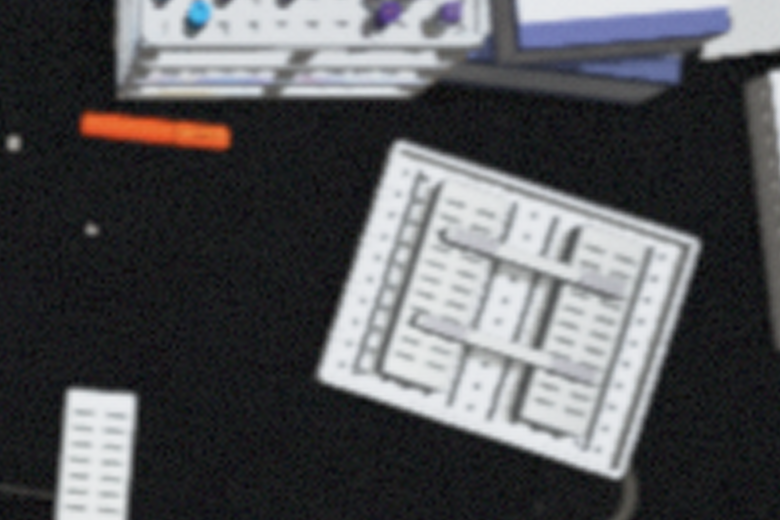

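Both bars lie parallel across the cassettes, with midpoints at about (533,264) and (506,346), within about 4 mm of target. The short cassette is next.

Run:
```python
from h import *
pick([.445,.0745],.005,np.radians(-5),.076,wexp=.054)
place(tray(0,0),.048,TY,.066,hi=.16)
bot.move_to([.45,.3,.2],quat(0)); say("")
im=shot("k")
r=rect(im,"top",.062,x0=.4,x1=.8,y0=-.45,y1=.15,s=1300); 
s=vision.snapshot("scene")[:,:,::-1]
cv2.imwrite("pics/k.png",cv2.resize(np.vstack([r,cv2.resize(s[110:190,240:360],(780,520),interpolation=cv2.INTER_CUBIC)]),(450,600),interpolation=cv2.INTER_AREA))
```

```text
down t=68.5 [ 0.4448  0.0744 -0.004 ] w=0.0761 F [-0.1 -0.3  0.1]
grip t=69.0 [ 0.4453  0.0745 -0.0034] w=0.0538 F [-0.  -0.6  0.6]
lift t=70.2 [0.4441 0.0744 0.1489] w=0.0536 F [-0.4 -0.3 -1.6]
down t=73.1 [ 0.565  -0.253   0.0392] w=0.0535 F [ 0.5 -0.2 -1.3]
open t=73.5 [ 0.5652 -0.2531  0.0395] w=0.0661 F [-0.3  0.1  0.4]
 t=76.5 [0.4505 0.2994 0.1999] w=0.0658 F [-0.5  0.  -0. ]
```

View pics/k.png

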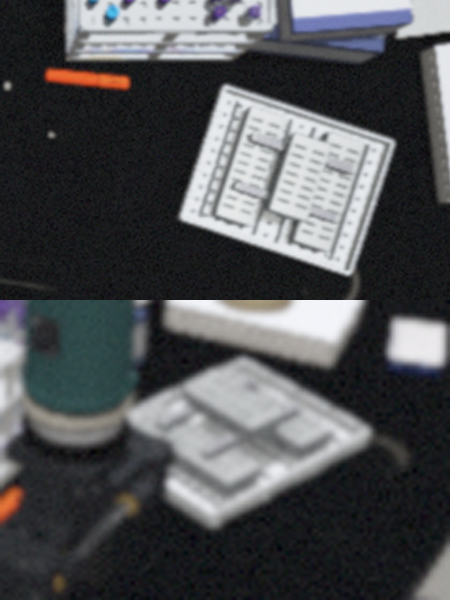

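The short cassette rests flat on both bars, with its centre at about (304,176) in the upper view, which is the tray's middle. The stack is complete and the arm is clear, so I'll hand it in.

```bash
python3 -c "
from bench import bot; print(bot.sign_off())"
```

```text
the job is handed in; nothing more can be done
None
```

The tray is loaded and handed in at about 76 s: both long cassettes centred in their bays, the bars across them, and the short cassette on top at the tray's middle, all confirmed in the last pictures; sign-off returned no verdict.

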